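# Add a slotted check weight to the hanger

## Robot

A 7-joint arm with a two-finger parallel gripper is mounted at the origin on a cart in front of the work surface, level with it; the furniture and walls round the work are solid. World frame = base frame: x ahead of the robot, y to its left, z up, the work surface at z = 0. Lengths are in m, angles in rad, forces in N, time in s.
With the tool pointing down it reaches from about 0.425 to 0.875 m from the base axis. Payload 4.7 kg.
Tool frame: the origin (TCP) lies at the very end of the fingers, on their centre line; the grasp point (between the pads) lies 19 mm behind it; z points along the fingers, y is the line along which they close (so a half turn about z gives the same grasp; the last joint's range is limited). The gripper opens to 87 mm and grips with 3 to 60 N. Pads are 19 mm wide; open, the fingers measure 117 mm over their backs; the gripper's body (75 mm by 190 mm) begins 51 mm behind the grasp point.
Start: joints at [1.355, 0.321, -0.07, 1.45, 0.023, 1.371, -0.057], TCP at [0.148, -0.633, 0.223] pointing down, gripper open.
Joint ranges: [-2.86, 2.86], [-0.3, 2.09], [-1.38, 1.24], [0.06, 2.45], [-1.56, 4.7], [0.09, 2.05], [-2.69, 2.69]. Speed limits (rad/s): [2.57, 2.57, 3.14, 3.14, 3.14, 3.14, 3.14].

## Interface

Orientations are given as a rotation vector (axis times angle).
In Python, from bench import ctrl, vision gives the robot as it stands.
- The arm moves only by the tool jog_arm, never from a script. Its argument "increments" is a list of rows, each an object of numbers: "tx", "ty", "tz": the shift along the tool's x, y, z in mm; "wx", "wy", "wz": the turn, a rotation vector about the tool's x, y, z in rad; "gripper": the opening, from 0 (shut) to 1 (fully open). In form: [{"tx": .., "ty": .., "tz": .., "wx": .., "wy": .., "wz": .., "gripper": ..}, ...]. A call has exactly 5 rows; each row is the pose to reach, as a shift and turn from the pose commanded when the call began, along the tool's axes at that moment; what a row does not reach only later rows make up. A row lasts 1/12 s, in which the tool goes at most 41.7 mm and 7.16 degrees, less where a joint would pass 70% of its speed; a pose out of reach is approached as far as the arm can. A call with a gripper value outside its range is refused whole. The fingers move at their own pace and stop on an object; "grip_force" is the grip in N (left out, the last holds). Time passes only in rows, so rows that repeat a pose let the fingers close, or fill a call up. It gives the time, the measured TCP pose, the force, the opening and the grip force at its end, in the units of the state.
- ctrl.get_state(): the state, without advancing time (a new reading comes with each control period).
- vision.get_image(name): name is "scene" or "side" or "wrist"; returns a dict with "color" (384x512x3 uint8, blue, green, red), "fx", "fy", "cx", "cy" (pixels), "extrinsics" (4x4, takes a point from world to camera coordinates). Camera axes: x right, y down, z forward; pixel columns grow to the right and rows downward; lengths in m; the calibration is good to about 2 mm. A picture is of the moment at which its call begins. There is no depth.
- ctrl.close_job(): hands the job in; it is judged then, once.
Trained networks look in the newest picture that a camera, given by its name, has taken for a name from the list of things; names that differ only in an ending like _2 or _b are one class to them, and where a whole thing is asked for, a point or a joint stands for the part that bears it (a point fixed in the world has none). Each returns a list of dicts, best first, with "conf" (0 to 1); they miss things now and then, are a little off and sometimes report something else, mostly with a low value. They report only what shows in the picture. A call takes as long as a camera call. They do not tell look-alikes from the thing itself.
- vision.spot_in(camera, thing): "bbox" ([left, top, right, bottom] in pixels, round what is visible of it).
The state is a dict: "time": time; "joint_positions": joint angles; "qd": joint speeds; "joint_torque": joint torques, N m; "position": TCP position; "tool_rot": TCP orientation; "ft_force": force on the tool from outside, world axes, zero at the start; "torque": the same for the moment, N m; "grip_width": opening from 0.0 (shut) to 1.0 (fully open); "grip_force": force on a finger pad.
Only numpy, scipy, OpenCV 4.12 (cv2) and the standard library are available. Lean on these libraries where they do the work, as an engineer would, in place of code of your own. Each camera call takes 0.05 s, during which the arm holds its last target. There are 200 camera calls.

## Task

Hang the brass slotted weight on the weight hanger: slide it onto the stem below the black head and set it flat on the steel weight that is already there. Its slot must face the opposite side from the steel weight's slot, so that the stack cannot slide off; let go of it and leave both weights on the stem.

Things in the scene. Friction and masses are not known exactly. Their poses are not given: they have to be found in the camera images.
- brass_weight: Loose brass slotted disc, 60 mm across, 14 mm thick, about 0.25 kg, flat on the bench. Origin: disc centre on the underside, z up. A 15 mm slot runs from the centre (round end, radius 7.5 mm) along +x through the rim, mouth flared to 22 mm. Two grip flats, 30 mm long, at y = +-26 mm (52 mm across). A dark grey one of the same shape lies nearby, not needed.
- brass_slot (a point): Point in the middle of the brass weight's slot mouth, 28 mm from the disc centre along +x and 7 mm above the underside; axes as the brass weight's.
- steel_weight: Bright steel slotted disc, 50 mm across and 16 mm thick, loose on the hanger's carrier plate with the stem in the round end of its slot. Origin: disc centre on the underside, z up. Its slot (15 mm wide, like the brass one's) runs from the centre out along its +x axis.
- weight_hanger: Standing hanger fixed to the bench; origin under the foot's centre, z up. Foot 72 mm across; carrier plate, top at z=35 mm; stem 7 mm thick; black head 20 mm across at z=90 to 100 mm, wider than a slot. Steel weight fills z=35 to 51: slide brass in above it, then lower to z=51. Right of all this, straight ahead of the robot, stands a microscope, eyepieces 0.34 m high: cross above 0.42 m.
Mind the look-alikes: they are no part of the job. Leave any green or orange look-alike of the steel_weight alone.

How it is judged:
By the outcome, as a careful person would: the job done as asked, in the order asked, and still so for the second after the job is handed in, with the robot touching nothing.
It also fails if it takes over 42 s, if anything falls off the work surface, if the arm or the gripper's body presses on something with over 40 N, if the wrist force passes 120 N, or if a joint passes its speed limit or range.

## Working session

There is one attempt and no reset: what is moved stays moved. The work goes in short steps, Python scripts to look and compute and a tool call to move; the robot and the scene stay as the last step left them, time stands still between calls to the robot, and variables do not carry over. Pictures are saved under pics/ and viewed, at most 10 in all, crops included, and the job is handed in when it is done.

Besides the shell and the picture viewer there is one more tool, called after ">>>" as name(argument=value, ...) on one line, values as JSON. jog_arm: Moves the arm, as the interface text tells. Its arguments: {"type":"object","properties":{"increments":{"type":"array"},"grip_force":{"type":"number"}},"required":["increments"]}

```bash
mkdir -p pics; ls
cat > h.py <<'E'
import numpy as np,cv2
from scipy.spatial.transform import Rotation as R
from bench import ctrl,vision
def ray(im,u,v):
    E=np.array(im["extrinsics"]);Rc=E[:3,:3];c=-Rc.T@E[:3,3]
    d=Rc.T@np.array([(u-im["cx"])/im["fx"],(v-im["cy"])/im["fy"],1]);return c,d
def atz(im,u,v,z):
    c,d=ray(im,u,v);return c+d*(z-c[2])/d[2]
def proj(im,p):
    E=np.array(im["extrinsics"]);q=E[:3,:3]@np.array(p)+E[:3,3]
    return np.array([im["fx"]*q[0]/q[2]+im["cx"],im["fy"]*q[1]/q[2]+im["cy"]])
E
cat > a.py <<'E'
from h import *
s=ctrl.get_state();print(s)
for n in("scene","side","wrist"):
    im=vision.get_image(n);cv2.imwrite(f"pics/{n}0.png",im["color"])
    print(n,im["fx"],"cam",ray(im,0,0)[0].round(3))
    for t in("brass_weight","steel_weight","weight_hanger","brass_slot"):
        for d in vision.spot_in(n,t)[:4]:
            b=d["bbox"];print(t,np.round(b),round(d["conf"],2),atz(im,(b[0]+b[2])/2,(b[1]+b[3])/2,.01).round(3))
a,b=[cv2.imread(f"pics/{n}0.png") for n in("scene","side")]
E
python3 a.py
```

```text
pics
{'time': 0.0, 'joint_positions': array([ 1.35514487,  0.32183171, -0.07007643,  1.4516582 ,  0.02258627,
        1.37081945, -0.05689907]), 'qd': array([ 1.42035656e-03, -1.15744783e-04,  1.66466514e-05,  2.34934677e-04,
       -9.85645616e-04, -8.78021434e-04, -1.06457563e-03]), 'joint_torque': array([ 6.26011715e-04, -4.91288638e+01, -4.03749514e-01, -3.12528777e+01,
       -6.40699826e-02,  4.38582385e-02,  1.98097073e-04]), 'position': array([ 0.14785226, -0.63239049,  0.22146424]), 'tool_rot': array([-3.11899020e+00, -3.59913135e-01,  4.84148020e-04]), 'ft_force': array([0.41366823, 0.15304794, 1.07185756]), 'torque': array([-0.04420038,  0.04881679,  0.00625842]), 'grip_force': 0.0, 'grip_width': 1.0002611861604556}
scene 355.74956587547973 cam [-0.181  0.621  0.441]
brass_weight [311. 199. 334. 219.] 0.68 [0.407 0.08  0.01 ]
steel_weight [174. 228. 199. 248.] 0.9 [0.457 0.419 0.01 ]
steel_weight [257. 210. 276. 226.] 0.79 [0.442 0.223 0.01 ]
steel_weight [220. 182. 240. 198.] 0.76 [0.623 0.229 0.01 ]
steel_weight [273. 225. 294. 241.] 0.53 [0.366 0.226 0.01 ]
weight_hanger [217. 168. 243. 213.] 0.71 [0.621 0.23  0.01 ]
brass_slot [307. 199. 334. 218.] 0.67 [0.412 0.081 0.01 ]
side 496.9382978163606 cam [0.147 0.573 0.948]
steel_weight [292. 225. 314. 249.] 0.97 [0.366 0.231 0.01 ]
steel_weight [264. 197. 290. 217.] 0.91 [0.45  0.222 0.01 ]
steel_weight [216. 168. 238. 193.] 0.86 [0.571 0.251 0.01 ]
steel_weight [190. 218. 214. 238.] 0.72 [0.525 0.365 0.01 ]
weight_hanger [211. 163. 241. 203.] 0.62 [0.567 0.258 0.01 ]
brass_slot [320. 162. 343. 186.] 0.82 [0.422 0.08  0.01 ]
wrist 313.4463287883643 cam [ 0.218 -0.618  0.385]
```

```bash
python3 -c "
import cv2
a=cv2.imread('pics/scene0.png');b=cv2.imread('pics/side0.png')
cv2.imwrite('pics/c1.png',cv2.resize(b,None,fx=1.5,fy=1.5,interpolation=2))
cv2.imwrite('pics/c2.png',cv2.resize(a,None,fx=1.5,fy=1.5,interpolation=2))"
```

```text
(no output)
```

View pics/c1.png

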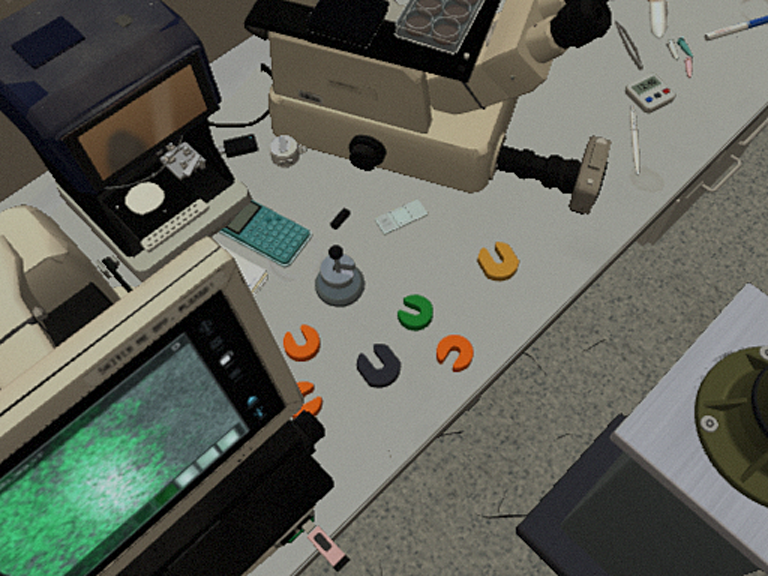

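View pics/c2.png

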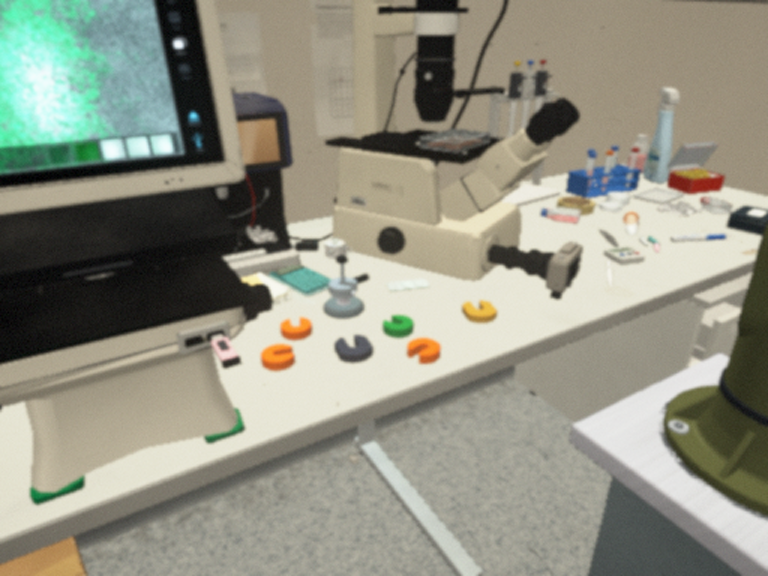

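```bash
cat >> h.py <<'E'
from scipy.optimize import minimize
def disc(r,flat,flare=True,n=90):
    a=np.linspace(0,2*np.pi,n,endpoint=False);h=7.5
    m=np.zeros((800,800),np.uint8);S=10;c=400
    T=lambda p:(np.array(p)*S+c).round().astype(np.int32)
    cv2.fillPoly(m,[T([(r*np.cos(t),np.clip(r*np.sin(t),-flat,flat)) for t in a])],255)
    cv2.circle(m,(c,c),int(h*S),0,-1)
    w=11 if flare else h
    cv2.fillPoly(m,[T([(0,-h),(r-6,-h),(r+1,-w),(r+1,w),(r-6,h),(0,h)])],0)
    k=max(cv2.findContours(m,0,1)[0],key=len)[:,0,:]
    return (k-c)/S/1000.
BR=disc(30,26);ST=disc(25,99,False)
def sil(im,P,x,y,yaw,z0,z1,K=8,org=(0,0)):
    m=np.zeros((384*1,512*1),np.uint8)
    c,s=np.cos(yaw),np.sin(yaw);W=np.c_[P[:,0]*c-P[:,1]*s+x,P[:,0]*s+P[:,1]*c+y]
    E=np.array(im["extrinsics"])
    big=np.zeros((64*K,64*K),np.uint8)
    for z in np.linspace(z0,z1,6):
        q=np.c_[W,np.full(len(W),z)]@E[:3,:3].T+E[:3,3]
        u=np.c_[im["fx"]*q[:,0]/q[:,2]+im["cx"],im["fy"]*q[:,1]/q[:,2]+im["cy"]]
        t=np.zeros_like(big);cv2.fillPoly(t,[((u-org+.5)*K).round().astype(np.int32)],255);big|=t
    return big
def fit(ims,masks,P,x,y,z0,z1,free=True):
    K=8;d=[]
    for im,m in zip(ims,masks):
        o=np.round(proj(im,(x,y,(z0+z1)/2))).astype(int)-32
        d.append((im,cv2.resize(m[o[1]:o[1]+64,o[0]:o[0]+64],None,fx=K,fy=K,interpolation=1)>127,o))
    def f(p):
        e=0
        for im,m,o in d:
            s=sil(im,P,p[0]/100,p[1]/100,p[2],z0,z1,K,o)>0
            e+=1-(s&m).sum()/(s|m).sum()
        return e/len(d)
    b=min((minimize(f,[x*100,y*100,t],method="Nelder-Mead",options=dict(initial_simplex=np.array([[x*100,y*100,t],[x*100+1,y*100,t],[x*100,y*100+1,t],[x*100,y*100,t+.35]]),maxiter=70)) for t in np.arange(0,6.28,.785)),key=lambda r:r.fun)
    return b.x[0]/100,b.x[1]/100,b.x[2]%6.283,b.fun
E
cat > b.py <<'E'
from h import *
ims=[vision.get_image(n) for n in("scene","side")];ms=[]
for im,c in zip(ims,[(321,208),(332,174)]):
    hsv=cv2.cvtColor(im["color"],cv2.COLOR_BGR2HSV)
    print(hsv[c[1]-6:c[1]+7:2,c[0]-6:c[0]+7:3].tolist()[1]) 
    m=((hsv[...,0]>12)&(hsv[...,0]<32)&(hsv[...,1]>110)).astype(np.uint8)*255
    r=np.zeros_like(m);r[c[1]-20:c[1]+20,c[0]-20:c[0]+20]=1;ms.append(m*r);print((m*r>0).sum())
print("both",fit(ims,ms,BR,.415,.08,0,.014))
for i in(0,1):print(i,fit(ims[i:i+1],ms[i:i+1],BR,.415,.08,0,.014))
# hanger black head
for n,im,b in zip("ab",ims,[(217,168,243,213),(211,163,241,203)]):
    print(n,ray(im,(b[0]+b[2])/2,(b[1]+b[3])/2)[0].round(3))
s=ims[1];w=[]
def crop(im,c,k=28):
    return cv2.resize(im["color"][c[1]-k:c[1]+k,c[0]-k:c[0]+k],(390,390),interpolation=cv2.INTER_CUBIC)
cv2.imwrite("pics/d.png",np.vstack([np.hstack([crop(ims[1],(226,183)),crop(ims[1],(332,174))])[:300],np.hstack([crop(ims[0],(229,192)),crop(ims[0],(321,208))])[:300]]))
E
python3 b.py
```

```text
[[21, 116, 236], [21, 49, 220], [19, 169, 183], [22, 178, 235], [22, 152, 237]]
221
[[19, 162, 176], [39, 12, 155], [22, 121, 82], [18, 184, 158], [18, 188, 175]]
464
both (np.float64(0.4249117241933354), np.float64(0.07645475859017206), np.float64(5.887760139078757), np.float64(0.16545741798979857))
0 (np.float64(0.42764000685112563), np.float64(0.07402839162616673), np.float64(5.81387056197247), np.float64(0.214756111173122))
1 (np.float64(0.42442271357220085), np.float64(0.07664219014967269), np.float64(5.91551923482531), np.float64(0.09556105459322395))
a [-0.181  0.621  0.441]
b [0.147 0.573 0.948]
```

View pics/d.png

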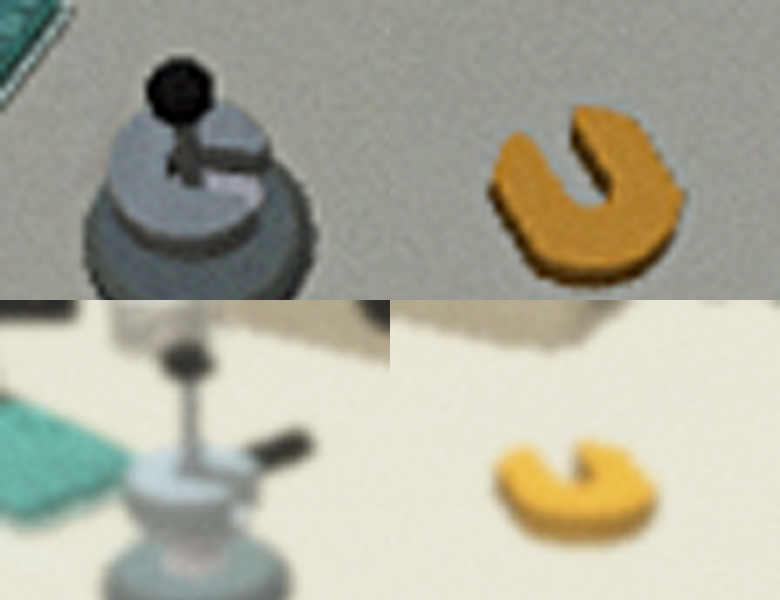

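```bash
cat > c.py <<'E'
from h import *
ims=[vision.get_image(n) for n in("scene","side")]
k=56/390
# head centroid
A=np.zeros((3,3));B=np.zeros(3)
for im,(u,v) in zip(ims,[(201+187*k,164+62*k),(198+180*k,155+90*k)]):
    g=im["color"].max(2).astype(float);u0,v0=int(u),int(v);w=g[v0-8:v0+9,u0-8:u0+9]
    m=np.clip(90-w,0,60);yy,xx=np.mgrid[v0-8:v0+9,u0-8:u0+9];uc,vc=(m*xx).sum()/m.sum(),(m*yy).sum()/m.sum()
    print("guess",u,v,"centroid",uc,vc,atz(im,u-.5,v-.5,.095))
    c,d=ray(im,u-.5,v-.5);d/=np.linalg.norm(d);M=np.eye(3)-np.outer(d,d);A+=M;B+=M@c
print("head",np.linalg.solve(A,B))
s=ims[1]
P=lambda x,y:(198+x*k-.5,155+y*k-.5)
a=atz(s,*P(185,162),.051)
for q in[(266,152),(262,188),(265,168)]:
    b=atz(s,*P(*q),.051);print(q,b.round(4),np.arctan2(*(b-a)[1::-1]))
print("a",a)
# mask fit of steel + foot circle by ellipse residual
hx,hy=np.linalg.solve(A,B)[:2]
hs=cv2.cvtColor(s["color"],cv2.COLOR_BGR2HSV)
def prof(yaw,x=hx,y=hy,z=.051):
    r=[]
    for t in np.linspace(.010,.022,7):
        u=proj(s,(x+t*np.cos(yaw),y+t*np.sin(yaw),z));r.append(cv2.getRectSubPix(s["color"],(1,1),tuple(map(float,u))).mean())
    return np.mean(r)
for y in np.arange(0,6.28,.2):print(round(y,1),round(prof(y)),end="; ")
E
python3 c.py
```

```text
guess 227.85128205128206 172.9025641025641 centroid 227.3310502283105 172.4703196347032 [0.55900969 0.26560217 0.095     ]
guess 223.84615384615384 167.92307692307693 centroid 223.3871473354232 168.32019704433498 [0.56004891 0.26533836 0.095     ]
head [0.56032509 0.26504818 0.09438595]
(266, 152) [0.5474 0.2459 0.051 ] -2.2114182628172734
(262, 188) [0.5393 0.2552 0.051 ] -2.7190649136845937
(265, 168) [0.5436 0.2499 0.051 ] -2.438906941459408
a [0.56193052 0.26541641 0.051     ]
0.0 130; 0.2 128; 0.4 127; 0.6 127; 0.8 129; 1.0 128; 1.2 129; 1.4 128; 1.6 130; 1.8 129; 2.0 128; 2.2 128; 2.4 125; 2.6 125; 2.8 126; 3.0 130; 3.2 138; 3.4 152; 3.6 132; 3.8 54; 4.0 54; 4.2 83; 4.4 111; 4.6 124; 4.8 124; 5.0 128; 5.2 105; 5.4 36; 5.6 25; 5.8 24; 6.0 66; 6.2 130;
```

```bash
cat > g.py <<'E'
from h import *
import sys
def go(x,y,z,yaw):
    s=ctrl.get_state();p=s["position"];T=R.from_rotvec(s["tool_rot"])
    G=R.from_euler("z",yaw)*R.from_euler("x",np.pi)
    print("t",round(s["time"],2),"pos",p.round(4),"yaw",round(float(np.arctan2(*T.as_matrix()[1::-1,0])),3),"grip",round(s["grip_width"],3),"F",s["ft_force"].round(1),"q",s["joint_positions"].round(2))
    print("shift",(T.inv().apply(np.array([x,y,z])-p)*1000).round(1),"turn",(T.inv()*G).as_rotvec().round(3))
if __name__=="__main__":go(*map(float,sys.argv[1:]))
E
python3 g.py .3 -.57 .44 .83
```

```text
t 0.95 pos [ 0.148  -0.6329  0.2226] yaw 0.23 grip 0.999 F [ 0.2  0.7 -0.2] q [ 1.36  0.32 -0.07  1.45  0.02  1.37 -0.06]
shift [ 162.3  -26.6 -217.4] turn [ 0.   0.  -0.6]
```

>>> jog_arm(increments=[{"tx": 0, "ty": 0, "tz": -35, "wz": -0.1}, {"tx": 5, "ty": 0, "tz": -75, "wz": -0.22}, {"tx": 15, "ty": 0, "tz": -115, "wz": -0.34}, {"tx": 30, "ty": 0, "tz": -155, "wz": -0.46}, {"tx": 45, "ty": 0, "tz": -190, "wz": -0.58}])

```text
validation failed for argument at $.in...
```

```bash
python3 g.py .36 -.53 .45 1.4
```

```text
t 0.95 pos [ 0.148  -0.6329  0.2226] yaw 0.23 grip 0.999 F [ 0.2  0.7 -0.2] q [ 1.36  0.32 -0.07  1.45  0.02  1.37 -0.06]
shift [ 229.8  -51.9 -227.4] turn [ 0.    0.   -1.17]
```

Rows probably need every field.

>>> jog_arm(increments=[{"tx": 0, "ty": 0, "tz": -35, "wx": 0, "wy": 0, "wz": -0.1, "gripper": 1}, {"tx": 5, "ty": 0, "tz": -75, "wx": 0, "wy": 0, "wz": -0.22, "gripper": 1}, {"tx": 15, "ty": 0, "tz": -115, "wx": 0, "wy": 0, "wz": -0.34, "gripper": 1}, {"tx": 30, "ty": 0, "tz": -155, "wx": 0, "wy": 0, "wz": -0.46, "gripper": 1}, {"tx": 45, "ty": 0, "tz": -190, "wx": 0, "wy": 0, "wz": -0.58, "gripper": 1}])

```text
time: 1.37
position: [0.1915, -0.6225, 0.4155]
tool_rot: [2.883, 1.243, -0.001]
ft_force: [0.4, -0.5, 0.3]
grip_width: 0.999
grip_force: 0.0
```

```bash
python3 g.py .36 -.53 .45 1.4
```

```text
t 1.37 pos [ 0.1915 -0.6225  0.4155] yaw 0.814 grip 0.999 F [ 0.4 -0.5  0.3] q [ 1.34  0.32 -0.16  1.07  0.05  1.75  0.44]
shift [182.9  59.1 -34.7] turn [ 0.001  0.002 -0.586]
```

>>> jog_arm(increments=[{"tx": 36, "ty": 12, "tz": -7, "wx": 0, "wy": 0, "wz": -0.117, "gripper": 1}, {"tx": 72, "ty": 24, "tz": -14, "wx": 0, "wy": 0, "wz": -0.234, "gripper": 1}, {"tx": 108, "ty": 36, "tz": -21, "wx": 0, "wy": 0, "wz": -0.351, "gripper": 1}, {"tx": 144, "ty": 48, "tz": -28, "wx": 0, "wy": 0, "wz": -0.468, "gripper": 1}, {"tx": 180, "ty": 60, "tz": -35, "wx": 0, "wy": 0, "wz": -0.585, "gripper": 1}])

```text
time: 1.78
position: [0.3607, -0.5327, 0.4483]
tool_rot: [2.402, 2.024, -0.0]
ft_force: [0.5, 0.5, -1.3]
grip_width: 1.001
grip_force: 0.0
```

```bash
python3 g.py .45 -.36 .455 1.98
```

```text
t 1.78 pos [ 0.3607 -0.5327  0.4483] yaw 1.4 grip 1.001 F [ 0.5  0.5 -1.3] q [ 1.15  0.33 -0.32  1.01  0.11  1.82  0.7 ]
shift [185.3  58.7  -6.8] turn [ 0.     0.001 -0.58 ]
```

>>> jog_arm(increments=[{"tx": 37, "ty": 12, "tz": -2, "wx": 0, "wy": 0, "wz": -0.116, "gripper": 1}, {"tx": 74, "ty": 24, "tz": -4, "wx": 0, "wy": 0, "wz": -0.232, "gripper": 1}, {"tx": 111, "ty": 36, "tz": -6, "wx": 0, "wy": 0, "wz": -0.348, "gripper": 1}, {"tx": 148, "ty": 48, "tz": -7, "wx": 0, "wy": 0, "wz": -0.464, "gripper": 1}, {"tx": 185, "ty": 59, "tz": -7, "wx": 0, "wy": 0, "wz": -0.58, "gripper": 1}])

```text
time: 2.2
position: [0.4507, -0.36, 0.455]
tool_rot: [1.722, 2.626, -0.001]
ft_force: [0.9, -0.9, 1.4]
grip_width: 0.998
grip_force: 0.0
```

```bash
python3 g.py .47 -.165 .455 2.5
```

```text
t 2.2 pos [ 0.4507 -0.36    0.455 ] yaw 1.981 grip 0.998 F [ 0.9 -0.9  1.4] q [ 1.02  0.19 -0.48  1.17  0.09  1.8   0.97]
shift [171.2  95.4  -0.2] turn [-0.     0.001 -0.519]
```

>>> jog_arm(increments=[{"tx": 34, "ty": 19, "tz": 0, "wx": 0, "wy": 0, "wz": -0.104, "gripper": 1}, {"tx": 68, "ty": 38, "tz": 0, "wx": 0, "wy": 0, "wz": -0.208, "gripper": 1}, {"tx": 102, "ty": 57, "tz": 0, "wx": 0, "wy": 0, "wz": -0.312, "gripper": 1}, {"tx": 136, "ty": 76, "tz": 0, "wx": 0, "wy": 0, "wz": -0.416, "gripper": 1}, {"tx": 171, "ty": 95, "tz": 0, "wx": 0, "wy": 0, "wz": -0.52, "gripper": 1}])

```text
time: 2.62
position: [0.4699, -0.1655, 0.4547]
tool_rot: [0.991, 2.981, -0.001]
ft_force: [1.1, -1.0, 0.5]
grip_width: 0.996
grip_force: 0.0
```

```bash
python3 g.py .46 .03 .445 2.76
```

```text
t 2.62 pos [ 0.4699 -0.1655  0.4547] yaw 2.5 grip 0.996 F [ 1.1 -1.   0.5] q [ 0.92  0.01 -0.63  1.35  0.01  1.78  1.21]
shift [125.  150.6   9.5] turn [-0.001  0.001 -0.26 ]
```

>>> jog_arm(increments=[{"tx": 25, "ty": 30, "tz": 0, "wx": 0, "wy": 0, "wz": -0.052, "gripper": 1}, {"tx": 50, "ty": 60, "tz": 0, "wx": 0, "wy": 0, "wz": -0.104, "gripper": 1}, {"tx": 75, "ty": 90, "tz": 0, "wx": 0, "wy": 0, "wz": -0.156, "gripper": 1}, {"tx": 100, "ty": 120, "tz": 0, "wx": 0, "wy": 0, "wz": -0.208, "gripper": 1}, {"tx": 125, "ty": 150, "tz": 0, "wx": 0, "wy": 0, "wz": -0.26, "gripper": 1}])

```text
time: 3.03
position: [0.4601, 0.0298, 0.4548]
tool_rot: [0.6, 3.083, -0.001]
ft_force: [1.1, -1.1, 0.7]
grip_width: 0.999
grip_force: 0.0
```

```bash
python3 g.py .4245 .0765 .29 2.76
```

```text
t 3.03 pos [0.4601 0.0298 0.4548] yaw 2.757 grip 0.999 F [ 1.1 -1.1  0.7] q [ 0.77 -0.09 -0.8   1.42 -0.07  1.78  1.14]
shift [ 50.8  30.1 164.7] turn [-0.001  0.001 -0.003]
```

>>> jog_arm(increments=[{"tx": 10, "ty": 6, "tz": 33, "wx": 0, "wy": 0, "wz": 0, "gripper": 1}, {"tx": 20, "ty": 12, "tz": 66, "wx": 0, "wy": 0, "wz": 0, "gripper": 1}, {"tx": 30, "ty": 18, "tz": 99, "wx": 0, "wy": 0, "wz": 0, "gripper": 1}, {"tx": 40, "ty": 24, "tz": 132, "wx": 0, "wy": 0, "wz": 0, "gripper": 1}, {"tx": 51, "ty": 30, "tz": 165, "wx": 0, "wy": 0, "wz": 0, "gripper": 1}])

```text
time: 3.45
position: [0.4243, 0.0751, 0.2882]
tool_rot: [0.604, 3.082, -0.001]
ft_force: [0.5, 0.3, -0.0]
grip_width: 1.003
grip_force: 0.0
```

```bash
cat > d.py <<'E'
from h import *
import g
g.go(.4245,.0765,.12,2.76)
im=vision.get_image("wrist");cv2.imwrite("pics/w1.png",im["color"])
print(proj(im,(.4245,.0765,.014)),"tcp",ctrl.get_state()["position"])
hsv=cv2.cvtColor(im["color"],cv2.COLOR_BGR2HSV)
m=((hsv[...,0]>12)&(hsv[...,0]<32)&(hsv[...,1]>110)).astype(np.uint8)*255
n,l,st,ce=cv2.connectedComponentsWithStats(m)
for i in range(1,n):
    if st[i,4]>150:print(st[i],ce[i],atz(im,*ce[i],.01).round(4))
E
python3 d.py
```

```text
t 3.45 pos [0.4243 0.0751 0.2882] yaw 2.755 grip 1.003 F [ 0.5  0.3 -0. ] q [ 0.73 -0.22 -0.82  1.82 -0.16  1.47  1.13]
shift [  0.6   1.5 168.2] turn [-0.001  0.001 -0.005]
[260.35158231 160.6722672 ] tcp [0.41845774 0.07679404 0.2808907 ]
[335  60  34  37 666] [349.03753754  79.28678679] [0.3686 0.2259 0.01  ]
[466 134  31  29 424] [480.92924528 145.66745283] [0.5215 0.3697 0.01  ]
[243 138  36  40 990] [260.51010101 155.74242424] [0.4187 0.0791 0.01  ]
[ 66 239  34  57 994] [ 79.47384306 267.35814889] [ 0.4742 -0.247   0.01  ]
[418 239  35  57 993] [438.25176234 267.27593152] [0.6837 0.2698 0.01  ]
[ 233  304  279   19 4005] [383.41273408 315.13083645] [0.7348 0.1667 0.01  ]
```

View pics/w1.png

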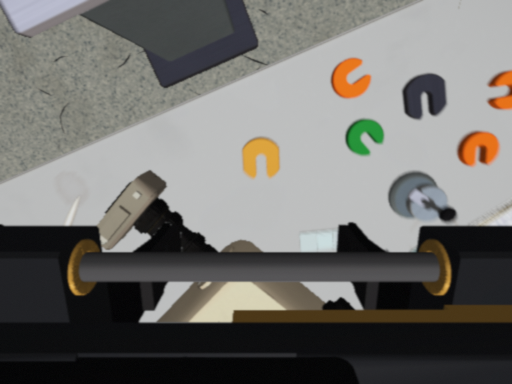

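```bash
cat > e.py <<'E'
from h import *
import g
im=vision.get_image("wrist");sd=vision.get_image("side");sc=vision.get_image("scene")
hsv=cv2.cvtColor(im["color"],cv2.COLOR_BGR2HSV)
m=((hsv[...,0]>12)&(hsv[...,0]<32)&(hsv[...,1]>90)).astype(np.uint8)*255
m[:110]=0;m[205:]=0;m[:,:220]=0;m[:,310:]=0
print("wrist fit",fit([im],[m],BR,.4245,.0765,0,.014))
for n,p,z in[("base corner",(327,127),0),("base left",(182,80),0),("tube end bottom",(386,141),.05),("tube end top",(404,92),.1),("eyepiece",(387,15),.33)]:
    print(n,atz(sd,*p,z).round(3))
sc0=sc
for n,p,z in[("sc tube end",(373,195),.03),("sc base corner",(318,183),0)]:print(n,atz(sc,*p,z).round(3))
g.go(.4245,.0765,.12,2.76)
E
python3 e.py
```

```text
wrist fit (np.float64(0.4235795292439634), np.float64(0.07605404411305844), np.float64(5.9514234331109765), np.float64(0.0652858642741243))
base corner [ 0.516 -0.014  0.   ]
base left [0.862 0.133 0.   ]
tube end bottom [ 0.382 -0.046  0.05 ]
tube end top [ 0.421 -0.139  0.1  ]
eyepiece [ 0.472 -0.062  0.33 ]
sc tube end [ 0.371 -0.056  0.03 ]
sc base corner [ 0.551 -0.027  0.   ]
t 3.65 pos [0.4252 0.0745 0.2907] yaw 2.755 grip 0.999 F [-0.1  0.4  0.8] q [ 0.73 -0.22 -0.82  1.82 -0.16  1.48  1.13]
shift [  1.6   1.7 170.7] turn [-0.     0.001 -0.005]
```

```bash
cat > f.py <<'E'
from h import *
sd=vision.get_image("side");sc=vision.get_image("scene")
def tri(a,b):
    A=np.zeros((3,3));B=np.zeros(3)
    for im,p in((sd,a),(sc,b)):
        c,d=ray(im,*p);d/=np.linalg.norm(d);M=np.eye(3)-np.outer(d,d);A+=M;B+=M@c
    X=np.linalg.solve(A,B);return X.round(3),(proj(sd,X)-a).round(1)
print("bottom",tri((386,139),(371,197)));print("topfar",tri((399,92),(384,163)))
cv2.imwrite("pics/f.png",np.hstack([cv2.resize(i["color"][v-45:v+45,u-45:u+45],(400,400),interpolation=2) for i,u,v in((sd,380,115),(sc,365,175))]))
E
python3 f.py
```

```text
bottom (array([ 0.397, -0.081,  0.006]), array([ 0.2, -0. ]))
topfar (array([ 0.435, -0.155,  0.076]), array([ 1.5, -0.3]))
```

View pics/f.png

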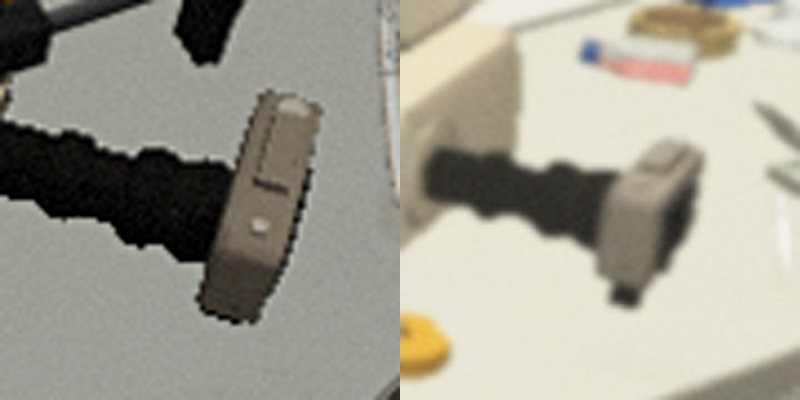

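>>> jog_arm(increments=[{"tx": 0, "ty": 0, "tz": 36, "wx": 0, "wy": 0, "wz": -0.01, "gripper": 1}, {"tx": 1, "ty": 1, "tz": 72, "wx": 0, "wy": 0, "wz": -0.02, "gripper": 1}, {"tx": 2, "ty": 1, "tz": 108, "wx": 0, "wy": 0, "wz": -0.03, "gripper": 1}, {"tx": 2, "ty": 1, "tz": 144, "wx": 0, "wy": 0, "wz": -0.045, "gripper": 1}, {"tx": 2, "ty": 1, "tz": 180, "wx": 0, "wy": 0, "wz": -0.045, "gripper": 1}])

```text
time: 4.17
position: [0.4264, 0.076, 0.1106]
tool_rot: [0.535, 3.09, 0.002]
ft_force: [0.6, -0.8, -0.5]
grip_width: 0.999
grip_force: 0.0
```

```bash
cat > e.py <<'E'
from h import *
import g
im=vision.get_image("wrist");cv2.imwrite("pics/w2.png",im["color"])
hsv=cv2.cvtColor(im["color"],cv2.COLOR_BGR2HSV)
m=((hsv[...,0]>12)&(hsv[...,0]<32)&(hsv[...,1]>90)).astype(np.uint8)*255
c=proj(im,(.4236,.076,.007));print(c)
yy,xx=np.mgrid[:384,:512];m[np.hypot(xx-c[0],yy-c[1])>45]=0
# half-res so that the 64 px window holds it
im2=dict(im);
for k in("fx","fy","cx","cy"):im2[k]=im[k]/2
print("wrist fit",fit([im2],[cv2.resize(m,None,fx=.5,fy=.5,interpolation=3)],BR,.4236,.076,0,.014))
g.go(.4236,.0760,.003,2.80)
E
python3 e.py
```

```text
[258.22378683 188.85512189]
wrist fit (np.float64(0.4235818142222321), np.float64(0.07628326410054477), np.float64(5.923953323479402), np.float64(0.09342058939259013))
t 4.22 pos [0.4213 0.0755 0.1043] yaw 2.798 grip 0.998 F [-5.1 -0.7 -2.9] q [ 0.72 -0.03 -0.93  2.09 -0.03  1.08  1.03]
shift [ -2.7   1.3 101.3] turn [-0.    -0.006 -0.002]
```

>>> jog_arm(increments=[{"tx": 0, "ty": 0, "tz": 30, "wx": 0, "wy": 0, "wz": 0, "gripper": 1}, {"tx": 0, "ty": 0, "tz": 60, "wx": 0, "wy": 0, "wz": 0, "gripper": 1}, {"tx": 0, "ty": 0, "tz": 80, "wx": 0, "wy": 0, "wz": 0, "gripper": 1}, {"tx": 0, "ty": 0, "tz": 90, "wx": 0, "wy": 0, "wz": 0, "gripper": 1}, {"tx": 0, "ty": 0, "tz": 90, "wx": 0, "wy": 0, "wz": 0, "gripper": 1}])

```text
time: 4.63
position: [0.4244, 0.0759, 0.0196]
tool_rot: [-0.537, -3.094, -0.002]
ft_force: [0.5, -0.7, 1.0]
grip_width: 1.0
grip_force: 0.0
```

```bash
python3 g.py .4236 .0762 .003 2.797
```

```text
t 4.63 pos [0.4244 0.0759 0.0196] yaw 2.798 grip 1.0 F [ 0.5 -0.7  1. ] q [ 0.66  0.16 -0.93  2.16  0.16  0.89  0.86]
shift [ 0.8 -0.  16.6] turn [ 0.001 -0.002  0.001]
```

>>> jog_arm(increments=[{"tx": 1, "ty": 0, "tz": 8, "wx": 0, "wy": 0, "wz": 0, "gripper": 1}, {"tx": 1, "ty": 0, "tz": 16, "wx": 0, "wy": 0, "wz": 0, "gripper": 1}, {"tx": 1, "ty": 0, "tz": 16.5, "wx": 0, "wy": 0, "wz": 0, "gripper": 0.9}, {"tx": 1, "ty": 0, "tz": 16.5, "wx": 0, "wy": 0, "wz": 0, "gripper": 0.7}, {"tx": 1, "ty": 0, "tz": 16.5, "wx": 0, "wy": 0, "wz": 0, "gripper": 0.5}], grip_force=30)

```text
time: 5.05
position: [0.4229, 0.0767, 0.0036]
tool_rot: [0.534, 3.095, -0.0]
ft_force: [0.0, -0.0, -0.7]
grip_width: 0.851
grip_force: 0.0
```

>>> jog_arm(increments=[{"tx": 0, "ty": 0, "tz": 0, "wx": 0, "wy": 0, "wz": 0, "gripper": 0.4}, {"tx": 0, "ty": 0, "tz": 0, "wx": 0, "wy": 0, "wz": 0, "gripper": 0.4}, {"tx": 0, "ty": 0, "tz": 0, "wx": 0, "wy": 0, "wz": 0, "gripper": 0.4}, {"tx": 0, "ty": 0, "tz": 0, "wx": 0, "wy": 0, "wz": 0, "gripper": 0.4}, {"tx": 0, "ty": 0, "tz": 0, "wx": 0, "wy": 0, "wz": 0, "gripper": 0.4}], grip_force=30)

```text
time: 5.47
position: [0.4226, 0.0768, 0.0033]
tool_rot: [0.534, 3.095, -0.0]
ft_force: [-0.3, 0.9, 2.2]
grip_width: 0.598
grip_force: 30.0
```

```bash
python3 g.py .45 .13 .18 3.1
```

```text
t 5.47 pos [0.4226 0.0768 0.0033] yaw 2.8 grip 0.598 F [-0.3  0.9  2.2] q [ 0.64  0.19 -0.92  2.18  0.2   0.86  0.82]
shift [  -8.1   59.3 -176.7] turn [-0.     0.001 -0.3  ]
```

>>> jog_arm(increments=[{"tx": 0, "ty": 0, "tz": -10, "wx": 0, "wy": 0, "wz": 0, "gripper": 0.4}, {"tx": 0, "ty": 0, "tz": -35, "wx": 0, "wy": 0, "wz": 0, "gripper": 0.4}, {"tx": 0, "ty": 5, "tz": -60, "wx": 0, "wy": 0, "wz": -0.08, "gripper": 0.4}, {"tx": 0, "ty": 20, "tz": -85, "wx": 0, "wy": 0, "wz": -0.18, "gripper": 0.4}, {"tx": -3, "ty": 40, "tz": -100, "wx": 0, "wy": 0, "wz": -0.28, "gripper": 0.4}])

```text
time: 5.88
position: [0.4385, 0.1124, 0.1046]
tool_rot: [0.093, 3.139, -0.005]
ft_force: [1.1, 0.9, -2.7]
grip_width: 0.593
grip_force: 30.0
```

```bash
python3 g.py .50 .216 .1 3.82
```

```text
t 5.88 pos [0.4385 0.1124 0.1046] yaw 3.082 grip 0.593 F [ 1.1  0.9 -2.7] q [ 0.69  0.05 -1.01  2.04  0.05  1.08  1.17]
shift [-55.2 107.1   4.3] turn [-0.003 -0.    -0.738]
```

>>> jog_arm(increments=[{"tx": -8, "ty": 18, "tz": 0, "wx": 0, "wy": 0, "wz": -0.11, "gripper": 0.4}, {"tx": -18, "ty": 40, "tz": 0, "wx": 0, "wy": 0, "wz": -0.22, "gripper": 0.4}, {"tx": -30, "ty": 62, "tz": 0, "wx": 0, "wy": 0, "wz": -0.33, "gripper": 0.4}, {"tx": -42, "ty": 84, "tz": 2, "wx": 0, "wy": 0, "wz": -0.44, "gripper": 0.4}, {"tx": -55, "ty": 107, "tz": 4, "wx": 0, "wy": 0, "wz": -0.55, "gripper": 0.4}])

```text
time: 6.3
position: [0.5002, 0.2169, 0.0982]
tool_rot: [0.766, -3.045, 0.001]
ft_force: [-0.2, 0.1, -1.4]
grip_width: 0.591
grip_force: 30.0
```

```bash
python3 g.py .502 .218 .069 3.82
```

```text
t 6.3 pos [0.5002 0.2169 0.0982] yaw -2.649 grip 0.591 F [-0.2  0.1 -1.4] q [ 0.44  0.38 -1.06  1.83  0.36  1.14  1.32]
shift [-2.2  0.1 29.1] turn [-0.    -0.002 -0.186]
```

>>> jog_arm(increments=[{"tx": 0, "ty": 0, "tz": 8, "wx": 0, "wy": 0, "wz": -0.06, "gripper": 0.4}, {"tx": -1, "ty": 0, "tz": 18, "wx": 0, "wy": 0, "wz": -0.12, "gripper": 0.4}, {"tx": -2, "ty": 0, "tz": 26, "wx": 0, "wy": 0, "wz": -0.186, "gripper": 0.4}, {"tx": -2, "ty": 0, "tz": 29, "wx": 0, "wy": 0, "wz": -0.186, "gripper": 0.4}, {"tx": -2, "ty": 0, "tz": 29, "wx": 0, "wy": 0, "wz": -0.186, "gripper": 0.4}])

```text
time: 6.72
position: [0.5007, 0.2171, 0.0686]
tool_rot: [1.035, -2.963, -0.001]
ft_force: [-0.2, -0.9, -3.4]
grip_width: 0.592
grip_force: 30.0
```

```bash
cat > k.py <<'E'
from h import *
import g
g.go(.5603,.265,.069,3.82)
W=vision.get_image("wrist");S=vision.get_image("side");C=vision.get_image("scene")
s=ctrl.get_state();p=s["position"];T=R.from_rotvec(s["tool_rot"]).as_matrix();b=-T[:,0]
yaw=np.arctan2(b[1],b[0]);zb=p[2]-.0033
for im in(W,S,C):
    u=sil
    out=im["color"]
A=cv2.resize(W["color"],None,fx=1.5,fy=1.5,interpolation=2)[:576]
cv2.imwrite("pics/k.png",np.hstack([cv2.resize(W["color"][100:340,130:390],(433,400),interpolation=2),cv2.resize(S["color"][140:220,190:265],(367,400),interpolation=2)]))
for n,im in(("W",W),("S",S)):
    hsv=cv2.cvtColor(im["color"],cv2.COLOR_BGR2HSV)
    m=((hsv[...,0]>12)&(hsv[...,0]<32)&(hsv[...,1]>90)).astype(np.uint8)*255
    c=proj(im,(p[0],p[1],zb+.007));print(n,"proj",c,"head",proj(im,(.5603,.265,.1)))
E
python3 k.py
```

```text
t 6.72 pos [0.5007 0.2171 0.0686] yaw -2.469 grip 0.592 F [-0.2 -0.9 -3.4] q [ 0.44  0.44 -1.06  1.86  0.43  1.1   1.46]
shift [-76.4   0.4  -0.6] turn [ 0.001 -0.003 -0.006]
W proj [259.48848867 247.31922693] head [260.7933252  400.29936758]
S proj [260.73907802 175.93811841] head [223.22362414 165.95395992]
```

View pics/k.png

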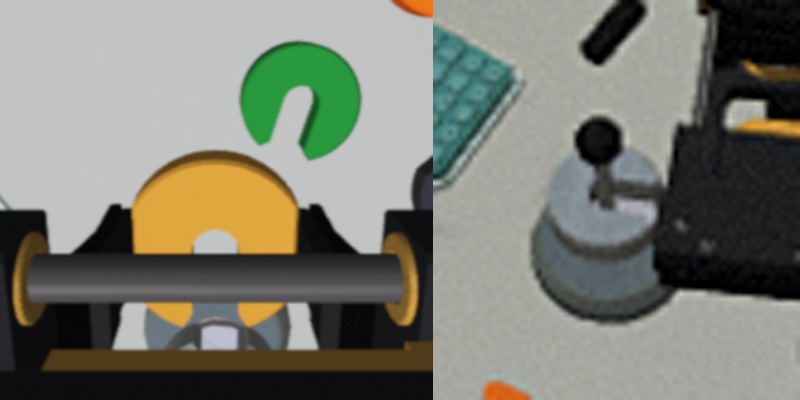

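>>> jog_arm(increments=[{"tx": -10, "ty": 0, "tz": 0, "wx": 0, "wy": 0, "wz": 0, "gripper": 0.4}, {"tx": -22, "ty": 0, "tz": 0, "wx": 0, "wy": 0, "wz": 0, "gripper": 0.4}, {"tx": -34, "ty": 0, "tz": 0, "wx": 0, "wy": 0, "wz": 0, "gripper": 0.4}, {"tx": -42, "ty": 0, "tz": 0, "wx": 0, "wy": 0, "wz": 0, "gripper": 0.4}, {"tx": -45, "ty": 0, "tz": 0, "wx": 0, "wy": 0, "wz": 0, "gripper": 0.4}])

```text
time: 7.28
position: [0.5384, 0.2471, 0.0705]
tool_rot: [-1.038, 2.963, 0.001]
ft_force: [0.2, 0.1, -2.8]
grip_width: 0.595
grip_force: 30.0
```

```bash
cat > k2.py <<'E'
from h import *
import g
g.go(.5603,.265,.069,3.82)
W=vision.get_image("wrist");C=vision.get_image("side")
cv2.imwrite("pics/k2.png",np.hstack([cv2.resize(W["color"][180:384,160:360],(390,400),interpolation=2),cv2.resize(C["color"][140:220,190:265],(367,400),interpolation=2)]))
print(proj(W,(.5603,.265,.1)),proj(W,(.5603,.265,.09)))
E
python3 k2.py
```

```text
t 7.28 pos [0.5384 0.2471 0.0705] yaw -2.468 grip 0.595 F [ 0.2  0.1 -2.8] q [ 0.33  0.52 -1.01  1.74  0.49  1.15  1.41]
shift [-28.2   0.3   1.6] turn [ 0.     0.002 -0.004]
[260.85377355 318.64777356] [260.72243206 306.26539264]
```

View pics/k2.png

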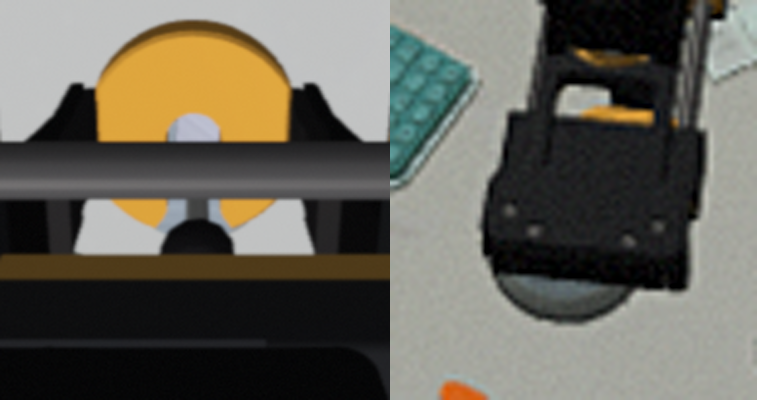

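>>> jog_arm(increments=[{"tx": -7, "ty": 0, "tz": 1, "wx": 0, "wy": 0, "wz": 0, "gripper": 0.4}, {"tx": -15, "ty": 0, "tz": 1, "wx": 0, "wy": 0, "wz": 0, "gripper": 0.4}, {"tx": -23, "ty": 0, "tz": 1, "wx": 0, "wy": 0, "wz": 0, "gripper": 0.4}, {"tx": -27, "ty": 0, "tz": 1, "wx": 0, "wy": 0, "wz": 0, "gripper": 0.4}, {"tx": -28, "ty": 0, "tz": 1, "wx": 0, "wy": 0, "wz": 0, "gripper": 0.4}])

```text
time: 7.8
position: [0.5596, 0.2642, 0.0691]
tool_rot: [-1.039, 2.964, 0.001]
ft_force: [0.1, 0.7, -2.4]
grip_width: 0.591
grip_force: 30.0
```

```bash
python3 g.py .5603 .265 .0548 3.82
```

```text
t 7.8 pos [0.5596 0.2642 0.0691] yaw -2.467 grip 0.591 F [ 0.1  0.7 -2.4] q [ 0.27  0.58 -0.99  1.68  0.52  1.17  1.4 ]
shift [-1.1  0.2 14.3] turn [ 0.001  0.001 -0.004]
```

No contact force. Lowering.

>>> jog_arm(increments=[{"tx": 0, "ty": 0, "tz": 5, "wx": 0, "wy": 0, "wz": 0, "gripper": 0.4}, {"tx": 0, "ty": 0, "tz": 10, "wx": 0, "wy": 0, "wz": 0, "gripper": 0.4}, {"tx": 0, "ty": 0, "tz": 13, "wx": 0, "wy": 0, "wz": 0, "gripper": 0.4}, {"tx": 0, "ty": 0, "tz": 14, "wx": 0, "wy": 0, "wz": 0, "gripper": 0.4}, {"tx": 0, "ty": 0, "tz": 14, "wx": 0, "wy": 0, "wz": 0, "gripper": 0.4}])

```text
time: 8.22
position: [0.5585, 0.263, 0.0546]
tool_rot: [1.039, -2.964, 0.001]
ft_force: [-0.1, 0.5, -2.2]
grip_width: 0.593
grip_force: 30.0
```

```bash
python3 g.py .5603 .265 .0543 3.82
```

```text
t 8.22 pos [0.5585 0.263  0.0546] yaw -2.467 grip 0.593 F [-0.1  0.5 -2.2] q [ 0.26  0.59 -0.98  1.69  0.53  1.15  1.39]
shift [-2.7  0.5  0.3] turn [-0.    -0.001 -0.004]
```

>>> jog_arm(increments=[{"tx": -1, "ty": 0, "tz": 0.5, "wx": 0, "wy": 0, "wz": 0, "gripper": 0.4}, {"tx": -1, "ty": 0, "tz": 1, "wx": 0, "wy": 0, "wz": 0, "gripper": 0.4}, {"tx": -1, "ty": 0, "tz": 1, "wx": 0, "wy": 0, "wz": 0, "gripper": 0.4}, {"tx": -1, "ty": 0, "tz": 1, "wx": 0, "wy": 0, "wz": 0, "gripper": 0.4}, {"tx": -1, "ty": 0, "tz": 1, "wx": 0, "wy": 0, "wz": 0, "gripper": 0.4}])

```text
time: 8.63
position: [0.5597, 0.2638, 0.0544]
tool_rot: [-1.039, 2.965, -0.001]
ft_force: [-1.7, -1.6, 2.0]
grip_width: 0.592
grip_force: 30.0
```

```bash
python3 g.py .5603 .265 .0543 3.82
```

```text
t 8.63 pos [0.5597 0.2638 0.0544] yaw -2.467 grip 0.592 F [-1.7 -1.6  2. ] q [ 0.26  0.59 -0.98  1.69  0.53  1.15  1.39]
shift [-1.2  0.5  0.1] turn [-0.    -0.    -0.004]
```

>>> jog_arm(increments=[{"tx": 0, "ty": 0, "tz": 0, "wx": 0, "wy": 0, "wz": 0, "gripper": 0.65}, {"tx": 0, "ty": 0, "tz": 0, "wx": 0, "wy": 0, "wz": 0, "gripper": 0.75}, {"tx": 0, "ty": 0, "tz": 0, "wx": 0, "wy": 0, "wz": 0, "gripper": 0.85}, {"tx": 0, "ty": 0, "tz": 0, "wx": 0, "wy": 0, "wz": 0, "gripper": 0.95}, {"tx": 0, "ty": 0, "tz": 0, "wx": 0, "wy": 0, "wz": 0, "gripper": 1}])

```text
time: 9.05
position: [0.5598, 0.2641, 0.054]
tool_rot: [-1.039, 2.964, 0.0]
ft_force: [-0.5, 1.2, 0.4]
grip_width: 0.865
grip_force: 0.0
```

>>> jog_arm(increments=[{"tx": 0, "ty": 0, "tz": -5, "wx": 0, "wy": 0, "wz": 0, "gripper": 1}, {"tx": 0, "ty": 0, "tz": -20, "wx": 0, "wy": 0, "wz": 0, "gripper": 1}, {"tx": 0, "ty": 0, "tz": -45, "wx": 0, "wy": 0, "wz": 0, "gripper": 1}, {"tx": 0, "ty": 0, "tz": -80, "wx": 0, "wy": 0, "wz": 0, "gripper": 1}, {"tx": 0, "ty": 0, "tz": -110, "wx": 0, "wy": 0, "wz": 0, "gripper": 1}])

```text
time: 9.47
position: [0.5596, 0.2644, 0.1669]
tool_rot: [-1.04, 2.964, 0.001]
ft_force: [0.1, 0.7, 0.3]
grip_width: 0.993
grip_force: 0.0
```

>>> jog_arm(increments=[{"tx": 20, "ty": 0, "tz": -20, "wx": 0, "wy": 0, "wz": 0, "gripper": 1}, {"tx": 50, "ty": 0, "tz": -40, "wx": 0, "wy": 0, "wz": 0, "gripper": 1}, {"tx": 80, "ty": 0, "tz": -60, "wx": 0, "wy": 0, "wz": 0, "gripper": 1}, {"tx": 105, "ty": 0, "tz": -80, "wx": 0, "wy": 0, "wz": 0, "gripper": 1}, {"tx": 110, "ty": 0, "tz": -90, "wx": 0, "wy": 0, "wz": 0, "gripper": 1}])

```text
time: 9.88
position: [0.4722, 0.1941, 0.2565]
tool_rot: [-1.037, 2.965, -0.008]
ft_force: [0.1, -0.4, 0.3]
grip_width: 1.0
grip_force: 0.0
```

```bash
cat > l.py <<'E'
from h import *
import g
g.go(.5603,.265,.069,3.82)
S=[vision.get_image(n) for n in("wrist","scene","side")]
o=[]
for im in S:
    u,v=proj(im,(.56,.265,.06));u,v=int(np.clip(u,40,470)),int(np.clip(v,40,343))
    k=40 if im is S[0] else 30
    o.append(cv2.resize(im["color"][v-k:v+k,u-k:u+k],(266,266),interpolation=2));print(u,v)
cv2.imwrite("pics/l.png",np.hstack(o))
E
python3 l.py
```

```text
t 9.88 pos [0.4722 0.1941 0.2565] yaw -2.468 grip 1.0 F [ 0.1 -0.4  0.3] q [ 0.72  0.11 -1.22  1.71  0.11  1.4   1.73]
shift [-113.3    1.5  187.4] turn [-0.005 -0.001 -0.005]
260 260
227 184
224 176
```

View pics/l.png

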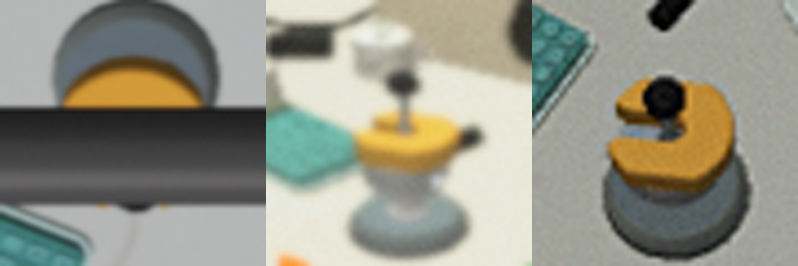

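The brass weight sits flat on the steel one with the stem in its slot. The slot opens to the left in the side view, opposite the steel weight's slot, and the gripper is clear of everything.

```bash
python3 -c "
from bench import ctrl
print(ctrl.close_job())"
```

```text
the job is handed in; nothing more can be done
None
```

The brass weight is on the stem, flat on the steel weight with its slot facing the opposite way; I let go, backed the arm clear and handed the job in at about 10 s, though the hand-in returned no verdict.

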